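# Catch the thread of an adapter cap and stopper it

## Robot

A 6-joint arm with a two-finger parallel gripper is mounted at the origin on a cart in front of the work surface, level with it; the furniture and walls round the work are solid. World frame = base frame: x ahead of the robot, y to its left, z up, the work surface at z = 0. Lengths are in m, angles in rad, forces in N, time in s.
With the tool pointing down it reaches from about 0.3 to 0.875 m from the base axis. Payload 6.4 kg.
Tool frame: the origin (TCP) lies midway between the tips of the shut fingers; the grasp point (between the pads) lies 19 mm behind it; z points along the fingers, y is the line along which they close (so a half turn about z gives the same grasp; the last joint's range is limited). The gripper opens to 85 mm and grips with 20 to 120 N. Pads are 22 mm wide; open, the fingers measure 114 mm over their backs; the gripper's body (76 mm by 85 mm) begins 54 mm behind the grasp point. The pads swing forward as they close: fully open they stand 13 mm farther back than shut.
Start: joints at [-1.554, 0.181, 1.607, -0, 1.354, -0.206], TCP at [0.127, -0.561, 0.193] pointing down, gripper open.
Joint ranges: [-2.99, 2.99], [-0.89, 2.07], [0.3, 2.58], [-1.14, 4.28], [0, 2.63], [-3.12, 3.12]. Speed limits (rad/s): [2.57, 2.57, 3.01, 3.14, 3.14, 3.14].

## Interface

Orientations are given as a unit quaternion [w, x, y, z].
In Python, from bench import sensors, vision, ctrl gives the robot as it stands.
- The arm moves only by the tool carry_out, never from a script. Its argument "deltas" is text: rows parted by semicolons, each of 7 numbers parted by spaces: the shift along the tool's x, y, z in mm, then the turn, a rotation vector about the tool's x, y, z in rad, then the closure, from 0 (fully open) to 1 (shut). In form: tx ty tz ax ay az claw; .... A call has 1 to 12 rows; each row is the pose to reach, as a shift and turn from the pose commanded when the call began, along the tool's axes at that moment; what a row does not reach only later rows make up. A row lasts 1/8 s, in which the tool goes at most 62.5 mm and 10.7 degrees, less where a joint would pass 70% of its speed; a pose out of reach is approached as far as the arm can. A call with a gripper value outside its range is refused whole. The fingers move at their own pace and stop on an object; the grip force is fixed at half the most. Time passes only in rows, so rows that repeat a pose let the fingers close. It gives the time, the measured TCP pose, the force, the opening and the grip force at its end, in the units of the state.
- sensors.get_obs(): the state, without advancing time (a new reading comes with each control period).
- vision.camera(name): name is "side" or "top"; returns the picture (400x640x3 uint8, blue, green, red); there is no depth.
- vision.camera_model(name): a dict with "K" (3x3 intrinsics, pixels), "extrinsics" (4x4, takes a point from world to camera coordinates). Camera axes: x right, y down, z forward; pixel columns grow to the right and rows downward; lengths in m; the calibration is good to about 2 mm. A picture is of the moment at which its call begins. camera_model takes no time and is no camera call.
- ctrl.hand_in(): hands the job in; it is judged then, once.
The state is a dict: "time_s": time; "q": joint angles; "dq": joint speeds; "joint_efforts": joint torques, N m; "eef_pos": TCP position; "eef_rot": TCP orientation; "wrist_force": force on the tool from outside, world axes, zero at the start; "torque": the same for the moment, N m; "opening": opening from 0.0 (shut) to 1.0 (fully open); "grasp_force": force on a finger pad.
Only numpy, scipy, OpenCV 4.12 (cv2) and the standard library are available. Lean on these libraries where they do the work, as an engineer would, in place of code of your own. Each camera call takes 0.05 s, during which the arm holds its last target. There are 200 camera calls.

## Task

The blue adapter cap lies loose on top of the white bottle's thread. Turn it backward (anticlockwise from above) until it drops into the thread, then turn it forward (clockwise) all the way home. After that take the yellow stopper out of its slanted holder, stand its taper upright and fully seated in the socket on top of the cap, and let go, without disturbing the red-capped jar, the beaker or the weighing boats.

Things in the scene. Friction and masses are not known exactly. Their poses are not given: they have to be found in the camera images.
- bottle: White bottle, 62 mm diameter, fixed upright in a grey foot (96 x 96 x 12 mm); immovable. Origin: centre of the foot's underside on the desk; z up the neck axis. Shoulder narrows from z 93 to the 36 mm neck at z 108 mm. Home, the cap's yaw equals the bottle's (or 120 degrees either way) and its origin is at z 123.4 mm.
- thread_top (a point): On the neck axis at z 134 mm, level with the tops of the neck's three thread ridges (44 mm diameter), on which the cap lies. Clockwise it meets a shoulder and never catches. Anticlockwise by about 30 to 80 degrees, near yaw 72 (+-7) degrees from the bottle's (or 120 more or less), the lugs come off the ridges and it can fall 6.6 mm, cap origin to z 126.4 mm.
- neck_rim (a point): Centre of the bottle's rim, z 140 mm. Right-hand three-start thread: after the drop, clockwise takes the cap under the ridges; it sinks 3 mm evenly over 72 degrees to a hard stop, home. Axial play 2 mm, sideways 1 mm; little torque needed. A gripped cap falls only as the hand lets it.
- cap: Loose blue adapter cap, 60 g, open below. Origin: centre of the skirt's lower edge, z up. Skirt: 16-sided prism, 54 mm across flats, 21 mm tall, to be gripped on opposite flats (facing 0, 22.5, 45 ... degrees in its frame). Starts level and centred on the ridges, origin at z 133 mm, yaw -0.10 to 0.64 rad from the bottle's (anticlockwise positive).
- cap_mark (a point): Middle of one of three red ribs on the cap's skirt (its +x side, 27 mm from the axis, 10 mm above the lower edge); the others are 120 degrees away.
- bottle_mark1 (a point): One of three red marks on the bottle's shoulder (27 mm from the axis, z 100 mm, +x side). With the cap home each red rib stands over a red mark. Ribs and marks may also line up while the cap lies on the ridges, 10 mm too high: that is not home.
- bottle_mark2 (a point): The red mark 120 degrees anticlockwise from the first.
- bottle_mark3 (a point): The red mark 240 degrees anticlockwise from the first.
- cap_socket (a point): Mouth centre of the tapered socket on top of the cap, 47.5 mm above the cap's origin; axes as the cap's. Outside diameter 34 mm at the mouth; inside 26 mm at the mouth, 16 mm at the floor 26 mm below. The socket stands 26 mm above the cap's flat top.
- holder: Grey holder fixed to the desk, foot 100 x 80 x 12 mm, with an aluminium tapered socket (same size as the cap's) leaning 26 degrees from vertical towards the holder's own -x side. Origin: centre of the underside; z up.
- holder_mouth (a point): Mouth centre of the holder's slanted socket (34 mm outside diameter); axes as the holder's.
- stopper: Loose yellow stopper, 60 mm long, 40 g. Origin: centre of the small end; z along its length. Taper 17.6 mm to 28.4 mm diameter at z 28 mm, then a flat tab 26 mm (x) by 13 mm (y) to z 60 mm. Starts in the holder, leaning like it, tab thickness along the holder's y. Seated, the small end is 25 mm above the cap's origin. Draws out and seats with a few newtons.
- stopper_tab (a point): Grip point in the stopper's tab, on its axis 49 mm from the small end (grip across the 13 mm thickness, fingertips clear of the cone's wide end at 28 mm); axes as the stopper's.
- jar_red: Red-capped jar, 48 mm diameter, 87 mm tall, bystander. Origin: centre of its underside.
- beaker: Clear 250 ml beaker, 73 x 79 x 92 mm, bystander. Origin: centre of its underside.
- weigh_boats: Stack of white weighing boats, 80 x 80 x 35 mm, bystander. Origin: centre of its underside.
Mind the look-alikes: they are no part of the job. What is meant by the cap is not green, orange or pink, and is the larger of those in its own colour.

How it is judged:
By the outcome, as a careful person would: the job done as asked, in the order asked, and still so for the second after the job is handed in, with the robot touching nothing.
It also fails if it takes over 64 s, if anything falls off the work surface, if the arm or the gripper's body presses on something with over 40 N, if the wrist force passes 120 N, or if a joint passes its speed limit or range.

## Working session

There is one attempt and no reset: what is moved stays moved. The work goes in short steps, Python scripts to look and compute and a tool call to move; the robot and the scene stay as the last step left them, time stands still between calls to the robot, and variables do not carry over. Pictures are saved under pics/ and viewed, at most 10 in all, crops included, and the job is handed in when it is done.

Besides the shell and the picture viewer there is one more tool, called after "Emit:" by a JSON object that holds its "name" and its "arguments". carry_out: Moves the arm, as the interface text tells. Its arguments: {"type":"object","properties":{"deltas":{"type":"string"}},"required":["deltas"]}

```bash
mkdir -p pics; python3 - <<'E'
from bench import sensors, vision, ctrl
import cv2
for n in("side","top"):
    cv2.imwrite(f"pics/{n}0.png",vision.camera(n)); m=vision.camera_model(n); print(n,m["K"],m["extrinsics"])
print(sensors.get_obs())
E
```

```text
side [[403.2409031    0.         314.00535984]
 [  0.         403.2409031  200.84746431]
 [  0.           0.           1.        ]] [[ 0.99934268  0.03585276  0.00536526 -0.47333079]
 [ 0.02122035 -0.458536   -0.88842244  0.24795915]
 [-0.02939223  0.88795232 -0.4589954   0.79687036]
 [ 0.          0.          0.          1.        ]]
top [[500.85454753   0.         319.74374497]
 [  0.         500.85454753 198.81410198]
 [  0.           0.           1.        ]] [[ 0.01233594 -0.99992312 -0.00125785  0.27645274]
 [-0.98955221 -0.01202727 -0.14367244  0.49268265]
 [ 0.14364626  0.00301704 -0.9896245   1.1594021 ]
 [ 0.          0.          0.          1.        ]]
{'time_s': 0.1, 'q': array([-1.55430811e+00,  1.81452012e-01,  1.60790155e+00, -1.51983179e-06,
        1.35381008e+00, -2.06308608e-01]), 'dq': array([ 0.00102178, -0.00186507, -0.0030814 , -0.00023112, -0.00082642,
        0.00158028]), 'joint_efforts': array([ 9.19223130e-04, -4.45872545e+01, -3.52237701e+01, -2.59238568e-04,
        4.16915209e-03,  1.84840286e-05]), 'eef_pos': array([ 0.12705335, -0.56021998,  0.1925857 ]), 'eef_rot': array([-7.82028500e-04,  9.93801286e-01,  1.11168283e-01,  7.37008247e-05]), 'wrist_force': array([-0.39644469, -0.01569979, -0.30917669]), 'torque': array([-0.02927628, -0.0301712 ,  0.00970202]), 'grasp_force': 0.0, 'opening': 0.9993343325933647}
```

View pics/side0.png

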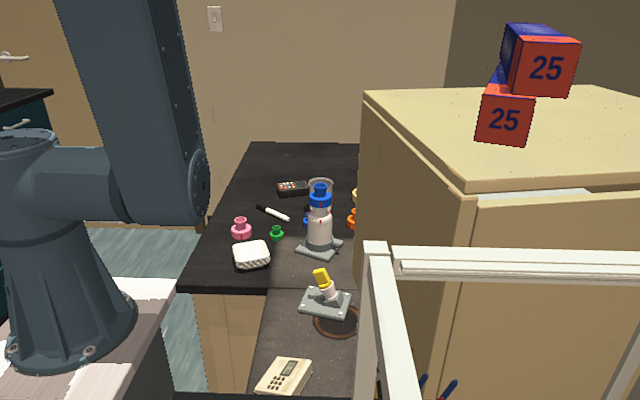

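View pics/top0.png

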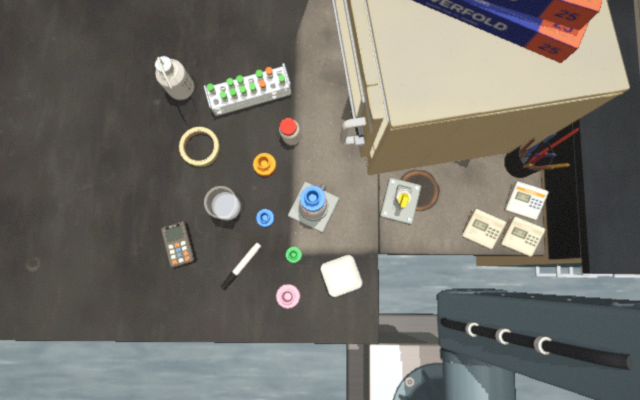

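```bash
python3 - <<'E'
import cv2,numpy as np
s=cv2.imread("pics/side0.png");t=cv2.imread("pics/top0.png")
a=cv2.resize(t[165:245,280:440],(800,400),interpolation=cv2.INTER_CUBIC)
cv2.imwrite("pics/c1.png",a)
b=cv2.resize(s[170:270,270:370],(600,600),interpolation=cv2.INTER_CUBIC)
cv2.imwrite("pics/c2.png",b)
E
```

```text
(no output)
```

View pics/c1.png

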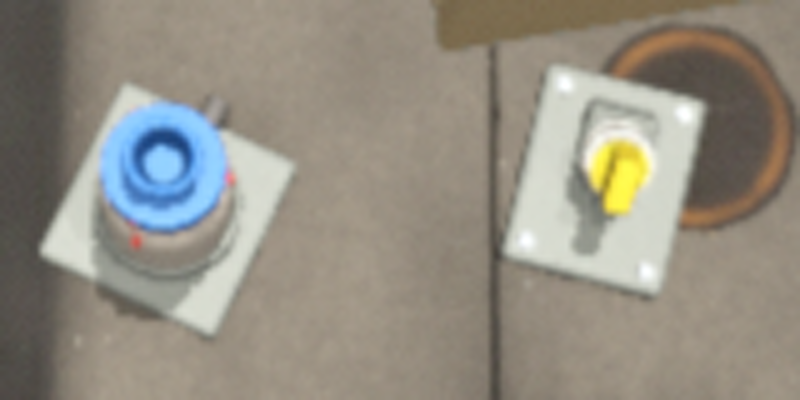

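View pics/c2.png

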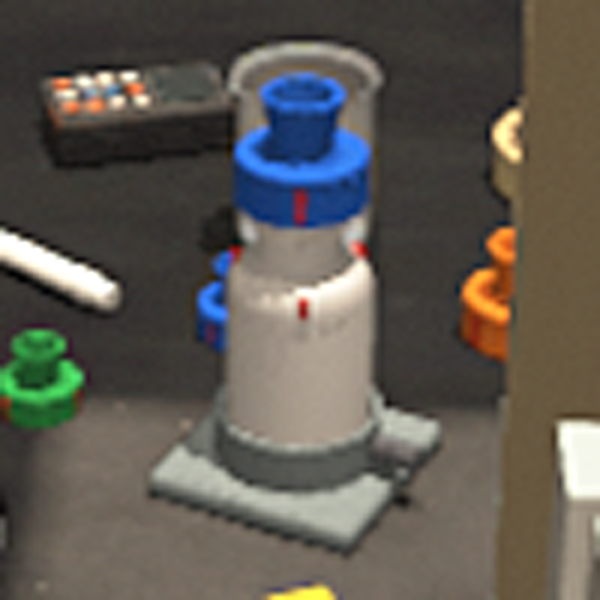

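```bash
cat > h.py <<'E'
from bench import sensors, vision, ctrl
import cv2,numpy as np
from scipy.optimize import least_squares
from scipy.spatial.transform import Rotation as R
M={n:vision.camera_model(n) for n in("side","top")}
def proj(n,P):
    E=M[n]["extrinsics"];c=np.atleast_2d(P)@E[:3,:3].T+E[:3,3];p=c@M[n]["K"].T;return p[:,:2]/p[:,2:]
def tri(ps,pt):
    return least_squares(lambda X:np.r_[proj("side",X)[0]-ps,proj("top",X)[0]-pt],[.5,0,.1])
def T(u,v):return np.array([280+u/5,165+v/5])
def onz(n,p,z):
    return least_squares(lambda X:proj(n,np.r_[X,z])[0]-p,[.5,0]).x
def tool(P,Rm=None,o=None):
    "world target -> shift in tool axes mm, rotvec, from the measured pose"
    o=o or sensors.get_obs();q=o["eef_rot"];A=R.from_quat(np.r_[q[1:],q[0]])
    t=A.inv().apply(np.array(P)-o["eef_pos"])*1000
    return t,(A.inv()*Rm).as_rotvec() if Rm is not None else None
E
python3 - <<'E'
from h import *
r=tri([320.5,185],T(162,158));print("socket",r.x,r.fun)
c=[onz("top",T(*p),.012) for p in[(125,85),(295,160),(213,335),(40,252)]];m=np.mean(c,0);print("foot",m,c)
for i in range(4):
    d=c[(i+1)%4]-c[i];print(np.degrees(np.arctan2(d[1],d[0])),np.hypot(*d))
m=.5*(m+r.x[:2])
for n,p in [("side",(309.3,212)),("side",(320.5,221.3)),("side",(330,211.3)),("top",T(232,180)),("top",T(136,242))]:
    d=onz(n,p,.100)-m;print("mark",n,np.degrees(np.arctan2(d[1],d[0])),np.hypot(*d))
for n,p in [("side",(320,204.7)),("top",T(232,180)),("top",T(136,242))]:
    d=onz(n,p,.143)-m;print("rib",n,np.degrees(np.arctan2(d[1],d[0])),np.hypot(*d))
c=[onz("top",T(*p),.012) for p in[(550,65),(705,102),(655,297),(500,255)]];print("holder",np.mean(c,0))
for i in range(4):
    d=c[(i+1)%4]-c[i];print(np.degrees(np.arctan2(d[1],d[0])),np.hypot(*d))
s=cv2.imread("pics/side0.png")
cv2.imwrite("pics/c3.png",cv2.resize(s[260:325,290:360],(700,600),interpolation=cv2.INTER_CUBIC))
E
```

```text
socket [0.47498341 0.29767874 0.17904662] [-1.0736884   0.16705448 -0.07324488 -0.95038709]
foot [0.47367313 0.29710115] [array([0.53382787, 0.31911305]), array([0.49774195, 0.23570092]), array([0.41194999, 0.27465429]), array([0.45117271, 0.35893636])]
-113.39437248451524 0.0908833216516581
155.57983110612653 0.09422114940556826
65.04393658833523 0.09296175466570149
-25.72479454623681 0.09174841794003459
mark side 158.37885585210765 0.025849064758804673
mark side -81.96220090128644 0.03578648838009418
mark side 29.19265894419885 0.03184514791687221
mark top -88.46683892835864 0.030202797629837665
mark top 155.56372526987124 0.030594959463671367
rib side -84.21470558065934 0.03161833457809474
rib top -100.0081715923055 0.030203284957613964
rib top 160.75001672378613 0.03475254420151231
holder [0.49012116 0.08605003]
-103.01347086009079 0.07756303223060299
164.97141814220964 0.09928549772745304
75.38808207457764 0.07726718308228664
-14.881138620459797 0.09712035902888802
```

View pics/c3.png

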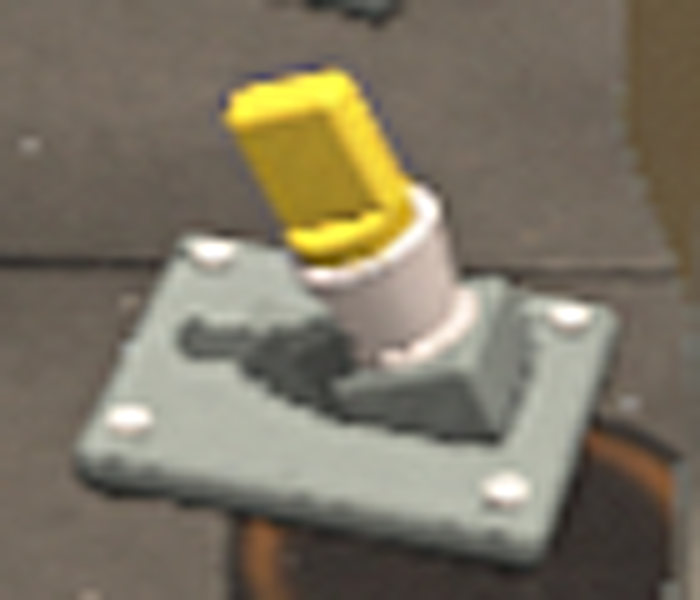

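```bash
python3 - <<'E'
from h import *
r=tri([319.2,270.1],T(620,183));print("tabend",r.x,r.fun)
y=np.radians(-14.4);ax=np.array([-np.sin(.4538)*np.cos(y),-np.sin(.4538)*np.sin(y),np.cos(.4538)])
print("axis",ax,"grip",r.x-.011*ax,"mouth~",r.x-.0332*ax)
h=np.array([.4901,.0861]);n=np.array([-np.sin(y),np.cos(y)]);print("offplane",(r.x[:2]-h)@n)
print("cab",onz("top",(370,172),0),onz("top",(390,125),.4),"jar",onz("top",(289,126),.087))
for P in [(.3,-.2,.25),(.33,0,.25),(.30,.19,.25),(.474,.298,.25),(.474,.298,.122)]:
    print(P,tool(P)[0].round(1))
E
```

```text
tabend [0.47946522 0.08984869 0.08478715] [-0.54580918  0.07623165 -0.06036155 -0.61357394]
axis [-0.42461144  0.10902169  0.89878774] grip [0.48413595 0.08864945 0.07490048] mouth~ [0.49356232 0.08622917 0.05494739]
offplane 0.0009861517192719643
cab [0.56308085 0.15891137] [0.56366097 0.16438278] jar [0.65253762 0.35612219]
(0.3, -0.2, 0.25) [ 248.3 -313.2  -56.9]
(0.33, 0, 0.25) [ 321.7 -501.6  -56.5]
(0.3, 0.19, 0.25) [ 334.5 -693.6  -56.2]
(0.474, 0.298, 0.25) [ 528.  -760.4  -56.1]
(0.474, 0.298, 0.122) [ 528.  -760.2   71.9]
```

Emit:
{"name": "carry_out", "arguments": {"deltas": "23 -46 -10 0 0 -0.09 0; 46 -92 -20 0 0 -0.18 0; 69 -138 -30 0 0 -0.27 0; 92 -184 -40 0 0 -0.36 0; 115 -230 -50 0 0 -0.45 0; 138 -276 -57 0 0 -0.54 0; 169 -314 -57 0 0 -0.64 0; 199 -351 -57 0 0 -0.74 0; 230 -389 -57 0 0 -0.84 0; 261 -426 -57 0 0 -0.94 0; 291 -464 -57 0 0 -1.04 0; 322 -502 -57 0 0 -1.134 0"}}

```text
time_s: 1.6
eef_pos: [0.3305, 0.0016, 0.2504]
eef_rot: [0.0, 0.778, 0.629, 0.0]
wrist_force: [-0.3, 0.1, -0.8]
opening: 0.997
grasp_force: 0.0
```

```bash
python3 - <<'E'
from h import *
o=sensors.get_obs();print(o["time_s"],o["eef_pos"],o["q"],o["wrist_force"])
for P in [(.33,.15,.25),(.474,.298,.25),(.474,.298,.122)]:
    print(P,tool(P)[0].round(1))
E
```

```text
1.6 [0.33050396 0.00158687 0.25039452] [-3.59455107e-01 -4.85682449e-01  2.07249821e+00 -1.54401641e-04
  1.55389285e+00 -1.48677692e-01] [-0.27329209  0.13720382 -0.77250335]
(0.33, 0.15, 0.25) [145.  -31.5   0.3]
(0.474, 0.298, 0.25) [319.9  78.3   0.4]
(0.474, 0.298, 0.122) [319.9  78.2 128.4]
```

Emit:
{"name": "carry_out", "arguments": {"deltas": "48 -10 0 0 0 0 0; 97 -21 0 0 0 0 0; 145 -31 0 0 0 0 0; 189 -4 0 0 0 0 0; 233 24 0 0 0 0 0; 276 51 0 0 0 0 0; 320 78 0 0 0 0 0; 320 78 40 0 0 0 0; 320 78 85 0 0 0 0; 320 78 128 0 0 0 0; 320 78 128 0 0 0 0"}}

```text
time_s: 2.98
eef_pos: [0.471, 0.2949, 0.1185]
eef_rot: [-0.001, 0.779, 0.628, -0.004]
wrist_force: [0.2, 0.3, -0.2]
opening: 0.999
grasp_force: 0.0
```

```bash
python3 - <<'E'
from h import *
o=sensors.get_obs();print(o["time_s"],o["eef_pos"],o["q"],o["wrist_force"])
s=vision.camera("side");t=vision.camera("top")
a=cv2.resize(s[150:250,270:370],(400,400),interpolation=cv2.INTER_CUBIC)
b=cv2.resize(t[145:245,265:365],(400,400),interpolation=cv2.INTER_CUBIC)
cv2.imwrite("pics/d1.png",np.hstack([a,b]))
E
```

```text
2.975 [0.47100314 0.29486869 0.11845444] [ 3.45759142e-01  2.23791597e-01  1.71626268e+00 -3.06753469e-05
  1.21036044e+00  5.59725960e-01] [ 0.24896664  0.34225532 -0.17653747]
```

View pics/d1.png

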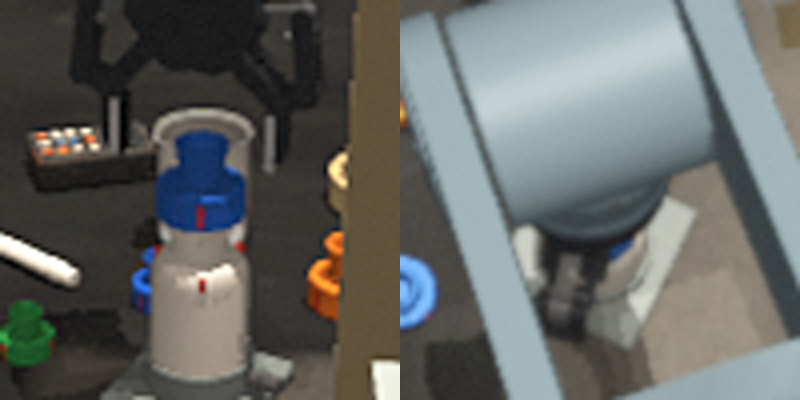

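```bash
python3 - <<'E'
from h import *
o=sensors.get_obs();print(o["time_s"],o["eef_pos"],o["dq"],o["eef_rot"])
q=o["eef_rot"];A=R.from_quat(np.r_[q[1:],q[0]])
for s in(-.0425,.0425):
  for b in (-.013,-.035): print(s,b,o["eef_pos"]+A.apply([0,s,b]),proj("side",o["eef_pos"]+A.apply([0,s,b])),proj("top",o["eef_pos"]+A.apply([0,s,b])))
print(proj("side",[.4745,.2975,.1805]),proj("side",[.4745,.2975,.133]))
t=vision.camera("top")
s=vision.camera("side")
cv2.imwrite("pics/d2.png",np.hstack([cv2.resize(s[100:250,260:410],(400,400)),cv2.resize(t[120:270,240:390],(400,400))]))
E
```

```text
3.075 [0.47476277 0.29620968 0.12328393] [ 0.00229212 -0.02941165 -0.03266437  0.00162382 -0.00550083 -0.00065283] [5.30335899e-05 7.78579174e-01 6.27546369e-01 1.48559745e-04]
-0.0425 -0.013 [0.43322836 0.30523411 0.1362725 ] [[302.34121489 199.27289988]] [[308.88347751 217.5695453 ]]
-0.0425 -0.035 [0.43322181 0.30523182 0.1582725 ] [[302.26703642 191.23542277]] [[308.64967721 216.47051742]]
0.0425 -0.013 [0.51628943 0.28718256 0.13629537] [[336.21220235 203.39057256]] [[317.68927998 180.02500921]]
0.0425 -0.035 [0.51628288 0.28718028 0.15829537] [[336.49144977 195.2421549 ]] [[317.63594132 178.1796148 ]]
[[319.22942919 184.64386267]] [[319.00970001 202.25979345]]
```

View pics/d2.png

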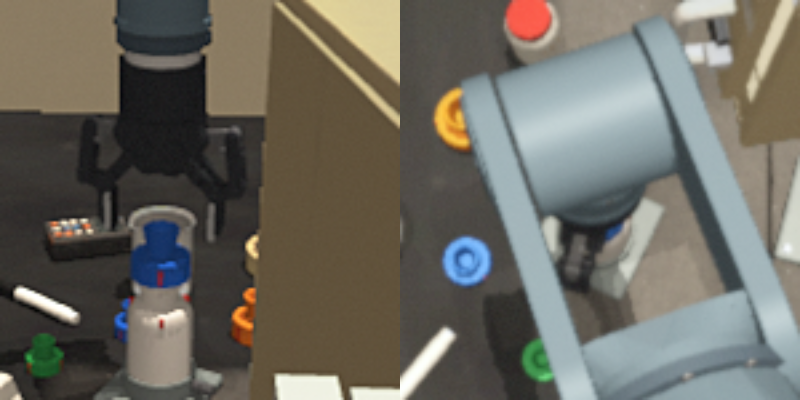

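```bash
python3 - <<'E'
from h import *
s=vision.camera("side");s0=cv2.imread("pics/side0.png")
d=cv2.absdiff(s,s0).max(2)
for c in list(range(294,304))+list(range(333,344)): 
    print(c,d[172:212,c])
E
```

```text
294 [ 2  6  3  1  6  8  6  6  2  4 10  8  7  8 15  9  8  5 10  6  6  3  2  5
  3  3  4  6  7  4  6  1  4  5  5  2  3  6  5  5]
295 [ 1  4  6  1  3  2  2  4  1  1  5  6  7  7  8 10  9  4  4  3  2  7  8  2
  2  7  7  4  6 10  6  4  2  5  5  5  6  4  6  6]
296 [ 7 13  9 10  8  8 12  5  6 28 11  1  6  9  7  8  6  6  6  5  2  2  4  4
  4  8  2  6  4  7  2  6  5  7  3  6  5  4  3  5]
297 [35 28 24 26 27 21 26 18 21 61 47 15  8  4  3  9  6  5  3  2  6  4  5  3
  3  6  4  6  4  4  4  5  5  6  3  4  2  2  3  5]
298 [29 26 26 27 20 22 28 27 22 57 61 25 10  8  4  6  6  7  2  7  6  3  4  6
  3  3  3  2  5  3  5  4  2  6  3  5  3  5  4  6]
299 [28 39 35 37 43 43 36 40 38 15  9 13 16 20  3  8  7  1  3  1  2  5  4  4
  4  3  8  5  3  6  6  9  8  2  3  4  6  2  9  6]
300 [46 54 57 57 60 61 59 60 48 34 33 33 41 41  9  7 10  4  2  7  3  5  2  1
  1  8  4  5  4  3  7  8  2  2  4  4  4  6  6  3]
301 [ 4 13 12 17 14 20 16 17 11 13 17  3  6  6 10  8  6  6  2  5  3  8  3  9
  3  5  1  5  5  4  4  8  3  6  7  7  6  4  5  3]
302 [46 47 41 48 39 42 42 41 64 74 71 76 81 65 29  9  6  4  6  3  3  4  5  4
  2  4 
[... 746 characters left out ...]
  9  4  7  5  3
  6  2  5  8  5  1  6  6  2  6  4  8  7  6  3  7]
339 [32 31 33 19 63 65 59 60 62 66 64 57 53 50 50 50 54 56 21  5  4  4  6  3
  7  6  6  2  4  3  3  4  5  5  6  7  1  6  3  3]
340 [29 29 30 33 14 21 23 22 24 28 31 21 11  9 10 11 28 26  9  2  5  8  6  6
  6  4  1  8  4  4  6  3  3  8  6  6  4  5  2  1]
341 [31 30 29 30 36 36 49 43 42 38 34 33 38 38 31 38 12  5  7  6  2  6  5  7
  3  8  3  5  2  7  6  4  6  4  4  5  7  4  5  7]
342 [31 27 27 29 36 34 35 34 32 30 33 27 31 31 26 22  8  2  4  2  4  5  6  5
  7  5  8  6  4  7  4  5  5  5  6  5  3  8  4  7]
343 [35 31 27 30 40 44 39 41 41 36 34 30 33 29 17 10  5  3  5  8  4  4  4  4
  4  1  3  3  4  5  5  4  8  3  5  6  2  4  3  4]
```

Emit:
{"name": "carry_out", "arguments": {"deltas": "0 0 7 0 0 0 0; 0 0 14 0 0 0 0; 0 0 20 0 0 0 0; 0 0 20 0 0 0 0"}}

```text
time_s: 3.72
eef_pos: [0.4738, 0.2958, 0.1015]
eef_rot: [-0.0, 0.779, 0.628, -0.001]
wrist_force: [-0.5, 0.4, -0.2]
opening: 1.004
grasp_force: 0.0
```

```bash
python3 - <<'E'
from h import *
o=sensors.get_obs();print(o["time_s"],o["eef_pos"],o["wrist_force"])
s=vision.camera("side");s0=cv2.imread("pics/side0.png")
d=cv2.absdiff(s,s0).max(2)
for c in (298,300,302,303,338,339,341,343): 
    print(c,d[172:216,c])
cv2.imwrite("pics/d3.png",cv2.resize(s[140:240,260:360],(600,600),interpolation=cv2.INTER_CUBIC))
E
```

```text
3.725 [0.47375721 0.29584828 0.10151395] [-0.5213599   0.38799325 -0.15483808]
298 [10 27 30 29 24 26 30 28 12  6  5  4  5  8  7 29 13 32 40 28 31 35 21  3
  5  5  4  2  5  4  6  3  4  5  7  3  4  8  6  2  7  3  3  3]
300 [32 34 26 30 22 22 22 33 29  7  8  5  9  9 12 22  8 39 57 50 53 55 46 17
  5  7  3  6  4  4  7  8  4  3  6  6  3  5  8  5  5  4  3  4]
302 [26 28 33 30 26  9 15 29 55 72 74 71 83 78 51 94 79 28 25 16 20 18 10  6
  3  5  7  5  6  5  5  4  6  5  9  4  3  6  5  6  5  4  4  4]
303 [27 32 31 40 16  3  7 17 33 36 38 37 32 40 30 46 46 11 16  5 11  5 11  2
  5  2  5  5  3  5  6  3  5  4  3  2  3  5  2  6  4  1  5  6]
338 [18 31 34 32 26 24 27 27 33 23 28 29 35 28 60 63 56 53 48 48 46 41 39 45
 36 46 45 13  4  3  5  7  3  6  4  9  6  5  3  4  4  4  6  3]
339 [ 6 12 27 35 33 38 31 29 28 26 22 26 35  2 26 31 23 11  4  9 10  2  8  6
 16 10 11  3  5  4  6  3  4  5  5  5  2  4  6  2  7  4  1  7]
341 [ 5  2  6 13 33 37 42 36 34 28 24 21 31 29 28 29 32 30 33 31 34 38 41 35
 23 14  5  5  3  5  6  5  4  3  7  4  6  6  3  5  1  5  4  5]
343 [ 7  9  6  4  4 22 41 35 32 28 23 27 19 16 18 18 11 11 14 13 12  7  3  1
  5  1  4  3  7  5  5  4  8  2  2  3  8  6  3  4  3  5  3  8]
```

View pics/d3.png

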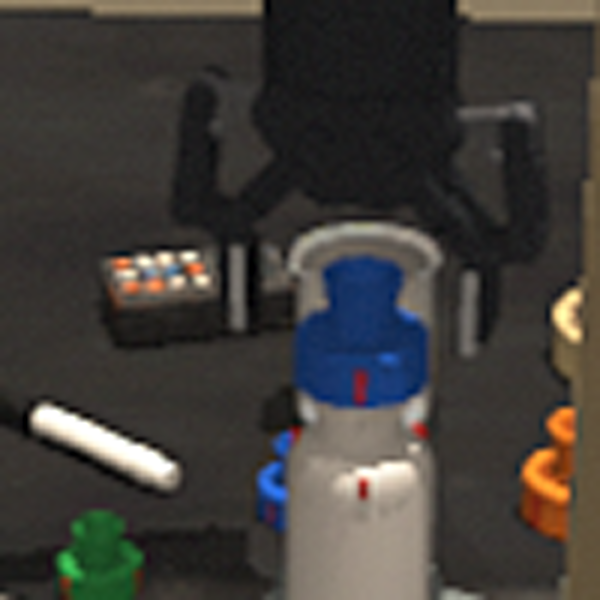

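Emit:
{"name": "carry_out", "arguments": {"deltas": "1.5 1 8 0 0 0 0; 1.5 1 17 0 0 0 0; 1.5 1 17 0 0 0 0.2; 1.5 1 17 0 0 0 0.35; 1.5 1 17 0 0 0 0.5; 1.5 1 17 0 0 0 0.5; 1.5 1 17 0 0 0 0.5"}}

```text
time_s: 4.65
eef_pos: [0.4761, 0.2975, 0.0858]
eef_rot: [0.0, 0.779, 0.628, 0.0]
wrist_force: [0.5, 0.9, 2.7]
opening: 0.622
grasp_force: 62.7
```

```bash
python3 - <<'E'
from h import *
o=sensors.get_obs();print(o["time_s"],o["eef_pos"],o["wrist_force"],o["torque"],o["opening"],o["grasp_force"],o["q"])
s=vision.camera("side");s0=cv2.imread("pics/side0.png")
cv2.imwrite("pics/d4.png",np.hstack([cv2.resize(x[160:240,280:360],(400,400),interpolation=cv2.INTER_CUBIC) for x in (s0,s)]))
E
```

```text
4.65 [0.47605403 0.29746029 0.08580465] [0.5086172  0.86854316 2.65787177] [-0.02656752 -0.01166066 -0.04224743] 0.6221266421179678 62.73529007099569 [ 3.47068663e-01  2.70458084e-01  1.73235279e+00 -7.53806765e-06
  1.13782429e+00  5.61078852e-01]
```

View pics/d4.png

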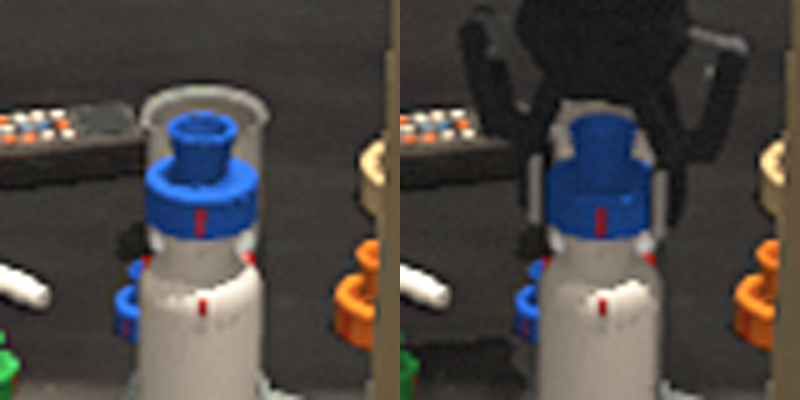

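Emit:
{"name": "carry_out", "arguments": {"deltas": "0 0 0 0 0 -0.16 0.5; 0 0 0 0 0 -0.32 0.5; 0 0 0 0 0 -0.48 0.5; 0 0 0 0 0 -0.64 0.5; 0 0 0 0 0 -0.8 0.5; 0 0 0 0 0 -0.96 0.5; 0 0 0 0 0 -1.12 0.5; 0 0 0 0 0 -1.28 0.5; 0 0 0 0 0 -1.31 0.5; 0 0 0 0 0 -1.31 0.5"}}

```text
time_s: 5.95
eef_pos: [0.4754, 0.2973, 0.0851]
eef_rot: [-0.0, 0.236, 0.972, -0.0]
wrist_force: [0.6, 0.8, -0.7]
opening: 0.622
grasp_force: 62.7
```

```bash
cat > rib.py <<'E'
from h import *
o=sensors.get_obs();q=o["eef_rot"];print(o["time_s"],o["eef_pos"],"closing deg",np.degrees(2*np.arctan2(q[2],q[1]))-90,o["wrist_force"],o["torque"],o["opening"],o["q"])
s=vision.camera("side").astype(int)
c=s[150:235,285:360];red=(c[...,2]>110)&(c[...,2]-c[...,1]>50)&(c[...,2]-c[...,0]>50)
n,l,st,ce=cv2.connectedComponentsWithStats(red.astype(np.uint8))
for i in range(1,n):print("red",(ce[i]+[285,150]).round(1),st[i,4])
b=(c[...,0]-c[...,2]>60)
for col in(316,318,320,322,324):
    v=np.flatnonzero(b[:,col-285])+150;print("blue",col,v.min(),v.max())
E
python3 rib.py
```

```text
5.95 [0.47537243 0.29725317 0.08512586] closing deg 62.65902944233025 [ 0.64069909  0.80871267 -0.66951142] [ 0.01846186 -0.0325477  -0.02798774] 0.6217544988393775 [ 3.47105345e-01  2.71081664e-01  1.73313359e+00  4.48320215e-05
  1.13798488e+00 -7.46519841e-01]
red [292.  184.5] 6
red [285.7 187. ] 7
red [351.5 219.1] 124
red [329.4 211.2] 5
red [309. 212.] 1
red [320.2 220.8] 4Traceback (most recent call last):
  File "rib.py", line 9, in <module>
    v=np.flatnonzero(b[:,col-285])+150;print("blue",col,v.min(),v.max())
                                                        ~~~~~^^
    return umr_minimum(a, axis, None, out, keepdims, initial, where)
ValueError: zero-size array to reduction operation minimum which has no identity
```

Emit:
{"name": "carry_out", "arguments": {"deltas": "0 0 0 0 0 0 0.2; 0 0 0 0 0 0 0.2; 0 0 0 0 0 0 0.2; 0 0 0 0 0 0 0.2"}}

```text
time_s: 6.5
eef_pos: [0.4757, 0.2974, 0.0854]
eef_rot: [0.0, 0.235, 0.972, 0.0]
wrist_force: [0.3, 0.9, -0.4]
opening: 0.803
grasp_force: 0.0
```

```bash
python3 - <<'E'
from h import *
s=vision.camera("side");o=sensors.get_obs();print(o["time_s"],o["opening"],o["wrist_force"])
cv2.imwrite("pics/e1.png",s)
s0=cv2.imread("pics/side0.png").astype(int);s=s.astype(int)
for c in (312,316,320,324,328): print(c,[(r,*s0[r,c],*s[r,c]) for r in range(198,214)])
E
```

```text
6.55 0.8049982522716461 [-0.93729689 -0.82590428  0.20455899]
312 [(198, np.int64(220), np.int64(107), np.int64(47), np.int64(26), np.int64(25), np.int64(25)), (199, np.int64(124), np.int64(62), np.int64(27), np.int64(28), np.int64(27), np.int64(28)), (200, np.int64(96), np.int64(48), np.int64(22), np.int64(28), np.int64(26), np.int64(28)), (201, np.int64(106), np.int64(55), np.int64(27), np.int64(23), np.int64(24), np.int64(24)), (202, np.int64(107), np.int64(55), np.int64(23), np.int64(29), np.int64(29), np.int64(27)), (203, np.int64(106), np.int64(53), np.int64(24), np.int64(25), np.int64(23), np.int64(24)), (204, np.int64(109), np.int64(54), np.int64(24), np.int64(27), np.int64(24), np.int64(24)), (205, np.int64(105), np.int64(45), np.int64(9), np.int64(26), np.int64(23), np.int64(24)), (206, np.int64(105), np.int64(74), np.int64(63), np.int64(24), np.int64(23), np.int64(26)), (207, np.int64(122), np.int64(126), np.int64(133), np.int64(21), np.int64(20), np.int64(20)), (208, np.int64(142), np.int64(150), np.int64(158), np.int64(17), np.int64(14), np.int64(12)), (209, np.int64(151
[... 5805 characters left out ...]
np.int64(57), np.int64(24)), (207, np.int64(156), np.int64(163), np.int64(170), np.int64(114), np.int64(48), np.int64(10)), (208, np.int64(181), np.int64(186), np.int64(190), np.int64(129), np.int64(83), np.int64(60)), (209, np.int64(194), np.int64(198), np.int64(196), np.int64(173), np.int64(173), np.int64(171)), (210, np.int64(160), np.int64(167), np.int64(209), np.int64(140), np.int64(147), np.int64(183)), (211, np.int64(142), np.int64(156), np.int64(210), np.int64(129), np.int64(141), np.int64(191)), (212, np.int64(115), np.int64(128), np.int64(148), np.int64(110), np.int64(121), np.int64(142)), (213, np.int64(94), np.int64(104), np.int64(108), np.int64(90), np.int64(99), np.int64(103))]
```

Emit:
{"name": "carry_out", "arguments": {"deltas": "0 0 6.5 0 0 0 0.2; 0 0 6.5 0 0 0 0.5; 0 0 6.5 0 0 0 0.5; 0 0 6.5 0 0 0 0.5; 0 0 6.5 0 0 0 0.5"}}

```text
time_s: 7.18
eef_pos: [0.4756, 0.2973, 0.0788]
eef_rot: [-0.0, 0.235, 0.972, -0.0]
wrist_force: [0.1, -0.1, -0.7]
opening: 0.62
grasp_force: 62.7
```

Emit:
{"name": "carry_out", "arguments": {"deltas": "0 0 0.4 0 0 0.16 0.5; 0 0 0.8 0 0 0.32 0.5; 0 0 1.1 0 0 0.48 0.5; 0 0 1.5 0 0 0.64 0.5; 0 0 1.9 0 0 0.8 0.5; 0 0 2.3 0 0 0.96 0.5; 0 0 2.6 0 0 1.1 0.5; 0 0 2.6 0 0 1.1 0.5"}}

```text
time_s: 8.18
eef_pos: [0.4756, 0.2973, 0.0763]
eef_rot: [-0.0, 0.708, 0.706, -0.0]
wrist_force: [-0.2, 0.6, -0.3]
opening: 0.62
grasp_force: 62.8
```

```bash
python3 - <<'E'
from h import *
o=sensors.get_obs();q=o["eef_rot"];print(o["time_s"],o["eef_pos"],"closing deg",np.degrees(2*np.arctan2(q[2],q[1]))-90,o["wrist_force"],o["torque"],o["opening"])
E
```

```text
8.175 [0.475617   0.29731685 0.07625205] closing deg -0.156130303881568 [-0.22377351  0.60968492 -0.28458814] [ 3.90250964e-02 -4.69521802e-05 -1.44807894e-02] 0.620306109659393
```

Now on to the stop in small steps.

Emit:
{"name": "carry_out", "arguments": {"deltas": "0 0 0.2 0 0 0.08 0.5; 0 0 0.4 0 0 0.16 0.5; 0 0 0.4 0 0 0.16 0.5"}}

```text
time_s: 8.55
eef_pos: [0.4757, 0.2975, 0.0761]
eef_rot: [0.0, 0.761, 0.648, 0.0]
wrist_force: [-0.6, -0.7, -0.4]
opening: 0.617
grasp_force: 63.1
```

```bash
python3 - <<'E'
from h import *
o=sensors.get_obs();q=o["eef_rot"];print(o["time_s"],o["eef_pos"],"closing deg",np.degrees(2*np.arctan2(q[2],q[1]))-90,o["wrist_force"],o["torque"],o["opening"])
E
```

```text
8.55 [0.47574916 0.29747208 0.07606335] closing deg -9.155544872222336 [-0.61212945 -0.65706652 -0.44461596] [0.06658812 0.06690851 0.5727342 ] 0.6171459619035906
```

Emit:
{"name": "carry_out", "arguments": {"deltas": "0 0 0 0 0 0.06 0.5; 0 0 0 0 0 0.12 0.5; 0 0 0 0 0 0.12 0.5"}}

```text
time_s: 8.93
eef_pos: [0.4756, 0.2967, 0.076]
eef_rot: [0.001, 0.798, 0.602, -0.001]
wrist_force: [-0.2, -3.6, 2.4]
opening: 0.617
grasp_force: 65.7
```

```bash
python3 - <<'E'
from h import *
o=sensors.get_obs();q=o["eef_rot"];print(o["time_s"],o["eef_pos"],"closing deg",np.degrees(2*np.arctan2(q[2],q[1]))-90,o["wrist_force"],o["torque"],o["opening"])
E
```

```text
8.925 [0.47555794 0.29671502 0.07602359] closing deg -15.935411711036934 [-0.18269895 -3.64346724  2.40690387] [-0.70831766  0.19385308  1.815724  ] 0.6170817927381325
```

Emit:
{"name": "carry_out", "arguments": {"deltas": "0 0 0 0 0 0 0.25; 0 0 0 0 0 0 0.1; 0 0 0 0 0 0 0; 0 0 -50 0 0 0 0; 0 0 -100 0 0 0 0; 0 0 -130 0 0 0 0; 0 0 -130 0 0 0 0"}}

```text
time_s: 9.8
eef_pos: [0.4776, 0.2981, 0.209]
eef_rot: [0.001, 0.8, 0.6, 0.003]
wrist_force: [0.1, -0.3, -0.3]
opening: 0.998
grasp_force: 0.0
```

```bash
python3 - <<'E'
from h import *
o=sensors.get_obs();print(o["time_s"],o["eef_pos"],o["q"])
s=vision.camera("side");s0=cv2.imread("pics/side0.png")
cv2.imwrite("pics/f1.png",cv2.resize(s[160:240,280:360],(400,400),interpolation=cv2.INTER_CUBIC))
def blobs(im):
    c=im[195:235,300:345].astype(int);w=np.clip(c[...,2]-np.maximum(c[...,0],c[...,1])-15,0,None)
    n,l,st,ce=cv2.connectedComponentsWithStats((w>10).astype(np.uint8))
    return [((np.average(np.argwhere(l==i),axis=0,weights=w[l==i])[::-1]+[300,195]).round(1).tolist(),int(st[i,4])) for i in range(1,n)]
print(blobs(s0));print(blobs(s))
for im in(s0,s):
  b=im[...,0].astype(int)-im[...,2]
  print([(c,np.flatnonzero(b[170:225,c]>40).max()+170) for c in(314,316,318,322,324,326)])
y=np.radians(-14.4);ax=np.array([-np.sin(.4538)*np.cos(y),-np.sin(.4538)*np.sin(y),np.cos(.4538)])
n=np.array([-np.sin(y),np.cos(y),0]);z=-ax;Rm=R.from_matrix(np.c_[np.cross(n,z),n,z])
g=np.array([.4841,.0886,.0749])
for st in(.06,):print("standoff",g+(st-.052)*ax,*tool(g+(st-.052)*ax,Rm))
E
```

```text
9.8 [0.47755746 0.29812743 0.2090383 ] [3.47098756e-01 1.35945773e-01 1.62607025e+00 2.77163393e-04
 1.37332272e+00 6.31045203e-01]
[([319.5, 203.9], 10), ([329.4, 211.1], 9), ([308.9, 211.5], 6), ([320.1, 220.8], 11)]
[([320.8, 207.8], 11), ([329.4, 211.1], 9), ([308.9, 211.6], 5), ([320.0, 220.7], 12)]
[(314, np.int64(206)), (316, np.int64(207)), (318, np.int64(207)), (322, np.int64(207)), (324, np.int64(207)), (326, np.int64(206))]
[(314, np.int64(210)), (316, np.int64(210)), (318, np.int64(210)), (322, np.int64(210)), (324, np.int64(210)), (326, np.int64(210))]
standoff [0.48070311 0.08947217 0.0820903 ] [-198.74983643   62.38137532  124.38638557] [-0.36068683 -0.35139242 -1.57390736]
```

Emit:
{"name": "carry_out", "arguments": {"deltas": "-20 6 0 -0.036 -0.035 -0.157 0; -45 14 0 -0.072 -0.07 -0.315 0; -75 23 0 -0.108 -0.105 -0.472 0; -105 33 10 -0.144 -0.14 -0.63 0; -135 42 25 -0.18 -0.176 -0.787 0; -160 50 45 -0.216 -0.211 -0.944 0; -180 56 65 -0.252 -0.246 -1.1 0; -192 60 85 -0.288 -0.281 -1.26 0; -197 62 105 -0.325 -0.316 -1.417 0; -199 62 120 -0.361 -0.351 -1.574 0; -199 62 124 -0.361 -0.351 -1.574 0; -199 62 124 -0.361 -0.351 -1.574 0"}}

```text
time_s: 11.35
eef_pos: [0.4792, 0.0889, 0.0814]
eef_rot: [0.221, 0.124, 0.967, -0.028]
wrist_force: [0.6, -0.9, -0.3]
opening: 0.999
grasp_force: 0.0
```

```bash
python3 - <<'E'
from h import *
o=sensors.get_obs();print(o["time_s"],o["eef_pos"],o["q"],o["eef_rot"],o["wrist_force"])
s=vision.camera("side");t=vision.camera("top")
cv2.imwrite("pics/g1.png",np.hstack([cv2.resize(s[210:310,270:370],(400,400),interpolation=cv2.INTER_CUBIC),cv2.resize(t[150:250,350:450],(400,400),interpolation=cv2.INTER_CUBIC)]))
q=o["eef_rot"];A=R.from_quat(np.r_[q[1:],q[0]])
for b in(-.033,-.052,-.071):
  for s in(-.0425,0,.0425):
    P=o["eef_pos"]+A.apply([0,s,b]);print(b,s,P.round(4),proj("side",P).round(1),proj("top",P).round(1))
print(proj("side",[.4795,.0898,.0848]))
E
```

```text
11.35 [0.4791519  0.08890659 0.08137594] [ 0.03110737 -0.13358903  2.26273443 -0.22278108  0.58969321 -1.12651195] [ 0.2214394   0.12359798  0.96689026 -0.02848428] [ 0.62259206 -0.88309689 -0.30987821]
-0.033 -0.0425 [0.4546 0.0514 0.1111] [[305.4 271. ]] [[423.3 210.6]]
-0.033 0 [0.4653 0.0925 0.1111] [[311.8 258.6]] [[404.8 205.6]]
-0.033 0.0425 [0.4759 0.1337 0.1111] [[317.7 247.3]] [[386.3 200.7]]
-0.052 -0.0425 [0.4466 0.0535 0.1282] [[301.2 263. ]] [[424.  213.3]]
-0.052 0 [0.4573 0.0946 0.1282] [[307.9 250.9]] [[405.2 208.2]]
-0.052 0.0425 [0.4679 0.1357 0.1282] [[313.9 239.9]] [[386.4 203.2]]
-0.071 -0.0425 [0.4386 0.0556 0.1453] [[297.  254.9]] [[424.7 216.1]]
-0.071 0 [0.4492 0.0967 0.1453] [[303.9 243.1]] [[405.6 210.9]]
-0.071 0.0425 [0.4599 0.1378 0.1453] [[310.2 232.3]] [[386.4 205.8]]
[[318.67067083 270.18615407]]
```

View pics/g1.png

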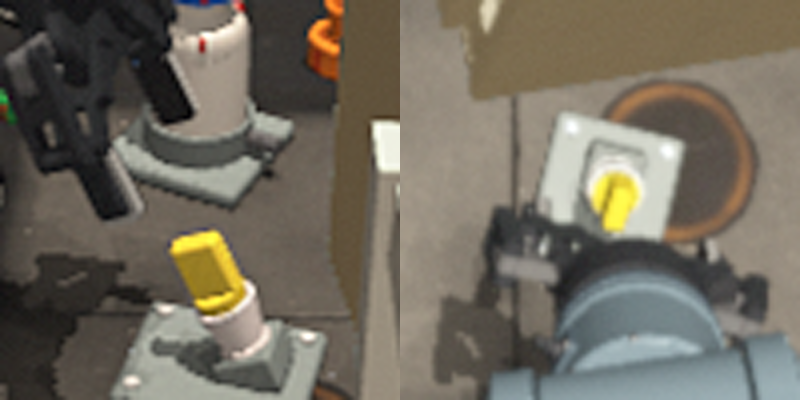

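```bash
python3 - <<'E'
from h import *
y=np.radians(-14.4);ax=np.array([-np.sin(.4538)*np.cos(y),-np.sin(.4538)*np.sin(y),np.cos(.4538)])
n=np.array([-np.sin(y),np.cos(y),0]);z=-ax;Rm=R.from_matrix(np.c_[np.cross(n,z),n,z])
g=np.array([.4841,.0886,.0749])
o=sensors.get_obs();print(o["eef_pos"],g-.052*ax,*tool(g-.052*ax,Rm))
E
```

```text
[0.48025693 0.08916065 0.08254231] [0.50617979 0.08293087 0.02816304] [-0.19532351  0.45934353 60.56121642] [-0.00076736 -0.00124112 -0.00109917]
```

Emit:
{"name": "carry_out", "arguments": {"deltas": "0 0 20 0 0 0 0.2; 0 0 40 0 0 0 0.4; 0 0 52 0 0 0 0.5; 0 0 60 0 0 0 0.5; 0 0 60 0 0 0 0.5; 0 0 60 0 0 0 0.9; 0 0 60 0 0 0 0.9; 0 0 60 0 0 0 0.9; 0 0 60 0 0 0 0.9"}}

```text
time_s: 12.58
eef_pos: [0.505, 0.082, 0.0285]
eef_rot: [0.223, 0.122, 0.967, -0.029]
wrist_force: [-3.9, -4.8, 4.5]
opening: 0.142
grasp_force: 60.4
```

```bash
python3 - <<'E'
from h import *
o=sensors.get_obs();print(o["time_s"],o["eef_pos"],o["wrist_force"],o["torque"],o["opening"],o["grasp_force"])
s=vision.camera("side");cv2.imwrite("pics/h1.png",s)
c=s[240:310,290:350].astype(int);m=(c[...,2]>120)&(c[...,1]>100)&(c[...,0]<90)
p=np.argwhere(m);print(len(p),p.min(0)+[240,290],p.max(0)+[240,290],p.mean(0)+[240,290])
for r in m[15:45]:print(''.join('#' if v else '.' for v in r))
E
```

```text
12.575 [0.50498159 0.08196628 0.02848588] [-3.93329933 -4.82129466  4.48044324] [-0.8488065   0.38881204 -0.42460839] 0.14165662442115515 60.3636360168457
86 [267 321] [288 330] [279.         326.04651163]
............................................................
............................................................
............................................................
............................................................
............................................................
............................................................
............................................................
............................................................
............................................................
............................................................
............................................................
............................................................
.................................#..........................
...............................###..........................
................................###.....
[... 235 characters left out ...]
...###.......................
..................................###.......................
...................................###......................
...................................#####....................
....................................####....................
....................................####....................
.....................................####...................
.....................................####...................
.....................................####...................
....................................#####...................
....................................#####...................
...................................######...................
```

Emit:
{"name": "carry_out", "arguments": {"deltas": "0 0 -6 0 0 0 0.9; 0 0 -15 0 0 0 0.9; 0 0 -30 0 0 0 0.9; 0 0 -50 0 0 0 0.9; 0 0 -60 0 0 0 0.9; 0 0 -60 0 0 0 0.9"}}

```text
time_s: 13.38
eef_pos: [0.4799, 0.0892, 0.0829]
eef_rot: [0.223, 0.122, 0.967, -0.028]
wrist_force: [0.4, 0.3, -1.1]
opening: 0.144
grasp_force: 59.7
```

```bash
python3 - <<'E'
from h import *
o=sensors.get_obs();print(o["time_s"],o["eef_pos"],o["wrist_force"],o["opening"],o["grasp_force"])
q=o["eef_rot"];A=R.from_quat(np.r_[q[1:],q[0]])
y=np.radians(-14.4);n=np.array([-np.sin(y),np.cos(y),0]);z=np.array([0,0,-1.]);Rv=R.from_matrix(np.c_[np.cross(n,z),n,z])
for P in[(.4755,.2973,.22)]:print(*tool(P,Rv))
s=vision.camera("side");t=vision.camera("top");cv2.imwrite("pics/i1.png",s);cv2.imwrite("pics/i1t.png",t)
c=s[200:310,280:350].astype(int);m=(c[...,2]>90)&(c[...,1]>75)&(c[...,0]*2<c[...,2])
p=np.argwhere(m);print(len(p),p.min(0)+[200,280],p.max(0)+[200,280])
for i,r in enumerate(m[p.min(0)[0]:p.max(0)[0]+1]):print(i+p.min(0)[0]+200,''.join('#' if v else '.' for v in r))
# predicted stopper outline, tool frame: small end at TCP-z0
for z0 in(-.003,0,.003):
  print(z0,[proj("side",o["eef_pos"]+A.apply([0,0,z0-d]))[0].round(1).tolist() for d in(0,.028)])
E
```

```text
13.375 [0.47988245 0.08923196 0.08291525] [ 0.39137444  0.33559562 -1.05678557] 0.14447177076103956 59.67005968093872
[  -9.95311543  200.43163744 -147.75600822] [-1.80894010e-04  4.54037040e-01  7.05597567e-04]
214 [211 307] [271 349]
211 .................................................#....................
212 ......................................................................
213 ......................................................................
214 ......................................................................
215 .....................................................................#
216 ....................................................................##
217 ...................................................................###
218 ...................................................................###
219 ...................................................................###
220 ....................................................................##
221 .....................................................................#
222 ...................................
[... 3124 characters left out ...]
....................#############............................
265 ..............................############............................
266 ...............................###########............................
267 ................................##########............................
268 ................................##########............................
269 .................................#########............................
270 ..................................#######.............................
271 ...................................####...............................
-0.003 [[318.2, 269.9], [312.5, 258.8]]
0 [[318.8, 271.1], [313.1, 260.0]]
0.003 [[319.4, 272.3], [313.8, 261.2]]
```

Emit:
{"name": "carry_out", "arguments": {"deltas": "-2 0 -50 0 0 0 0.9; -4 10 -90 0 0.05 0 0.9; -6 40 -125 0 0.12 0 0.9; -8 80 -145 0 0.22 0 0.9; -10 120 -148 0 0.32 0 0.9; -10 160 -148 0 0.4 0 0.9; -10 185 -148 0 0.454 0 0.9; -10 200 -148 0 0.454 0 0.9; -10 200 -148 0 0.454 0 0.9; -10 200 -148 0 0.454 0 0.9"}}

```text
time_s: 14.72
eef_pos: [0.4746, 0.296, 0.219]
eef_rot: [-0.001, 0.125, 0.992, -0.001]
wrist_force: [0.9, -0.7, -1.2]
opening: 0.142
grasp_force: 59.7
```

```bash
cat > j.py <<'E'
from h import *
import sys
s=vision.camera("side");t=vision.camera("top");o=sensors.get_obs()
q=o["eef_rot"];A=R.from_quat(np.r_[q[1:],q[0]])
print(o["time_s"],o["eef_pos"],o["wrist_force"],o["opening"],o["grasp_force"],"tilt",np.degrees(A.as_rotvec()),A.apply([0,0,1]))
cv2.imwrite(f"pics/{sys.argv[1]}s.png",s);cv2.imwrite(f"pics/{sys.argv[1]}t.png",t)
c=s[140:215,300:345].astype(int);y=(c[...,2]>80)&(c[...,1]>65)&(c[...,0]*2<c[...,2]);b=c[...,0]-c[...,2]>40
for i in range(75):
    l=''.join('Y' if u else 'B' if v else '.' for u,v in zip(y[i],b[i]))
    if set(l)-{'.'}:print(i+140,l)
print("tip pred",proj("side",o["eef_pos"]+A.apply([0,0,-.004])),"mouth",proj("side",[.4755,.2973,.171]))
E
python3 j.py k1
```

```text
14.825 [0.47486435 0.2960333  0.2194237 ] [-0.68321901 -0.43862801  0.07940226] 0.138499029512687 59.65695261955261 tilt [-2.25605853e+01 -1.78491567e+02  8.21688255e-02] [-1.64319084e-03 -7.13009439e-04 -9.99998396e-01]
144 .........................YY..................
145 .........................YY..................
146 ........................YYY..................
147 ........................YYY..................
148 ........................YYY..................
149 ........................YYY..................
150 ........................YYY..................
151 ........................YYY..................
152 ........................YYY..................
153 ........................YY...................
154 ........................YY...................
155 ........................YY...................
156 ........................YYY..................
157 ..............YYY......YYYY..................
158 ..............YYYYYYYYYYYY...................
159 ...............YYYYYYYYYYY...................
160 ...............YYYYYYYYYYY...................
161 ...............YYYYYYYYYY
[... 1245 characters left out ...]
BBBBBBBBBBB..............
203 .........BBBBBBBBBBBBBBBBBBBBBB..............
204 .........BBBBBBBBBBBBBBBBBBBBBB..............
205 .........BBBBBBBBBBB...BBBBBBBB..............
206 .........BBBBBBBBBBB...BBBBBBBB..............
207 .........BBBBBBBBBBB...BBBBBBBB..............
208 ..........BBBBBBBBBB..BBBBBBBB...............
209 ...........BBBBBBBBB..BBBBBBB................
210 ..............BBBBBB..BBBBB..................
211 ...................B..B......Y...............
212 ......BB.....................................
213 ......BB.Y...................................
214 ......BB.....................................
tip pred [[319.58029302 168.27033354]] mouth [[319.59894104 188.27481812]]
```

Emit:
{"name": "carry_out", "arguments": {"deltas": "0 1.3 20 0 0 0 0.9; 0 1.3 40 0 0 0 0.9; 0 1.3 50 0 0 0 0.9; 0 1.3 58 0 0 0 0.9; 0 1.3 64 0 0 0 0.9; 0 1.3 67 0 0 0 0.9; 0 1.3 67 0 0 0 0.9"}}

```text
time_s: 15.7
eef_pos: [0.4755, 0.2979, 0.1523]
eef_rot: [-0.001, 0.125, 0.992, -0.0]
wrist_force: [0.6, -0.7, -0.9]
opening: 0.141
grasp_force: 59.7
```

Emit:
{"name": "carry_out", "arguments": {"deltas": "0 0 2 0 0 0 0.9; 0 0 4 0 0 0 0.9; 0 0 4 0 0 0 0.9"}}

```text
time_s: 16.08
eef_pos: [0.4753, 0.2978, 0.148]
eef_rot: [-0.001, 0.125, 0.992, -0.0]
wrist_force: [0.0, -0.4, -1.0]
opening: 0.142
grasp_force: 59.7
```

Emit:
{"name": "carry_out", "arguments": {"deltas": "0 0 1.5 0 0 0 0.9; 0 0 3 0 0 0 0.9; 0 0 3 0 0 0 0.9"}}

```text
time_s: 16.45
eef_pos: [0.4753, 0.2978, 0.145]
eef_rot: [-0.001, 0.125, 0.992, -0.001]
wrist_force: [0.9, -0.2, -1.4]
opening: 0.141
grasp_force: 59.7
```

Emit:
{"name": "carry_out", "arguments": {"deltas": "0 0 1 0 0 0 0.9; 0 0 2 0 0 0 0.9; 0 0 2 0 0 0 0.9"}}

```text
time_s: 16.82
eef_pos: [0.4754, 0.2977, 0.1431]
eef_rot: [-0.001, 0.125, 0.992, -0.0]
wrist_force: [0.9, -1.2, -0.1]
opening: 0.14
grasp_force: 59.7
```

Emit:
{"name": "carry_out", "arguments": {"deltas": "0 0 1 0 0 0 0.9; 0 0 1.5 0 0 0 0.9; 0 0 1.5 0 0 0 0.9"}}

```text
time_s: 17.2
eef_pos: [0.4757, 0.2979, 0.1425]
eef_rot: [-0.001, 0.125, 0.992, -0.0]
wrist_force: [-2.3, -1.3, 5.2]
opening: 0.144
grasp_force: 60.5
```

```bash
python3 j.py k2 | grep -v "B$" | head -60
```

```text
17.3 [0.47574578 0.29787391 0.14250889] [-1.9882765  -2.65097599  5.05832008] 0.14071936348171724 60.47282159328461 tilt [-2.25269140e+01 -1.78512413e+02  5.73204867e-02] [-1.32356520e-03 -4.75177474e-04 -9.99999011e-01]
174 .........................Y...................
175 ........................YY...................
176 ........................YYY..................
177 ........................YY...................
178 ........................YY...................
179 ........................YY...................
180 ........................YY...................
181 ........................YY...................
182 ........................YY...................
183 ........................YY...................
184 ........................YY...................
185 ........................YY...................
186 ........................YY...................
187 ...............YY......YYY...................
188 ...............YYYYYYYYYYY...................
189 ..............B.YYYYYYYYY.BB.................
190 ..............B..YYYYYYYBBB..................
191 ..............BBB.....BBB
[... 495 characters left out ...]
BBBBBBBBBBB..............
202 .........BBBBBBBBBBBBBBBBBBBBBB..............
203 .........BBBBBBBBBBBBBBBBBBBBBB..............
204 .........BBBBBBBBBBBBBBBBBBBBBB..............
205 .........BBBBBBBBBBB...BBBBBBBB..............
206 .........BBBBBBBBBBB...BBBBBBBB..............
207 .........BBBBBBBBBBB...BBBBBBBB..............
208 ..........BBBBBBBBBB..BBBBBBBB...............
209 ............BBBBBBBB..BBBBBBB................
210 ..............BBBBBB..BBBBB..................
212 .......B......................Y..............
213 ......BB.Y...................................
214 ......BB.....................................
tip pred [[319.58957092 197.27072762]] mouth [[319.59894104 188.27481812]]
```

Emit:
{"name": "carry_out", "arguments": {"deltas": "0 0 0.8 0 0 0 0.9; 0 0 1.5 0 0 0 0.9; 0 0 1.5 0 0 0 0.9"}}

```text
time_s: 17.68
eef_pos: [0.476, 0.298, 0.1422]
eef_rot: [-0.0, 0.125, 0.992, -0.0]
wrist_force: [-4.1, -3.6, 11.0]
opening: 0.139
grasp_force: 61.5
```

Emit:
{"name": "carry_out", "arguments": {"deltas": "0 0 0 0 0 0 0.7; 0 0 0 0 0 0 0.5; 0 0 0 0 0 0 0.4; 0 0 -15 0 0 0 0.3; 0 0 -50 0 0 0 0.3; 0 0 -100 0 0 0 0.3; 0 0 -130 0 0 0 0.3; 0 0 -130 0 0 0 0.3"}}

```text
time_s: 18.68
eef_pos: [0.4775, 0.2986, 0.2744]
eef_rot: [0.002, 0.125, 0.992, 0.001]
wrist_force: [-1.2, -0.6, -1.0]
opening: 0.7
grasp_force: 0.0
```

```bash
python3 j.py k3; python3 - <<'E'
import cv2,numpy as np
from h import *
# expected rows: stopper tab top, wide end, mouth when seated
for z in(.1234+.085,.1234+.053,.1234+.0475):print(z,proj("side",[.4755,.2973,z]))
a=cv2.imread("pics/top0.png");b=cv2.imread("pics/k3t.png")
d=cv2.absdiff(a,b).max(2)
for n,(u,v) in dict(jar=(289,131),beaker=(222,205),boats=(341,275)).items():
    print(n,(d[v-22:v+22,u-22:u+22]>40).sum())
E
```

```text
18.775 [0.47554307 0.29788991 0.2701634 ] [-0.34975587  0.23841348  0.46128444] 0.7033250658844676 0.0 tilt [-2.25254185e+01 -1.78469773e+02  6.37615207e-02] [-2.06829805e-03 -4.53486425e-04 -9.99997758e-01]
173 .................Y.YY........................
174 ...............YYYYYYYYYYY...................
175 ...............YYYYYYYYYYY...................
176 ...............YYYYYYYYYYY...................
177 ..............YYYYYYYYYYYY...................
178 ...............YYYYYYYYYYY...................
179 ...............YYYYYYYYYYY...................
180 ...............YYYYYYYYYYY...................
181 ...............YYYYYYYYYYY...................
182 ...............YYYYYYYYYYY...................
183 ...............YYYYYYYYYYY...................
184 ...............YYYYYYYYYYY...................
185 ...............YYYYYYYYYYY...................
186 ...............YYYYYYYYYYY...................
187 ...............YYYYYYYYYYY...................
188 ...............YYYYYYYYYY.B..................
189 ..............BYYYYYYYYYY.BB.................
190 ..............BB.YYYYYY.BBB...........
[... 672 characters left out ...]
BBBBBBBBBBBBBBBBBBBBB..............
205 .........BBBBBBBBBBB...BBBBBBBB..............
206 .........BBBBBBBBBBB...BBBBBBBB..............
207 ..........BBBBBBBBBB...BBBBBBBB..............
208 ..........BBBBBBBBBB...BBBBBBB...............
209 ............BBBBBBBB...BBBBBB................
210 ..............BBBBBB...BBBB..................
212 ......BB......................Y..............
213 .....BBB.Y...................................
214 .....BBB.....................................
tip pred [[320.15709094 147.41416059]] mouth [[319.59894104 188.27481812]]
0.2084 [[319.78494943 173.96246229]]
0.1764 [[319.62538948 186.23975158]]
0.1709 [[319.59845253 188.3124063 ]]
jar 1794
beaker 0
boats 1750
```

```bash
python3 -c "
from bench import ctrl
print(ctrl.hand_in())"
```

```text
the job is handed in; nothing more can be done
None
```

I turned the cap back until it dropped in and screwed it clockwise to its hard stop. The stopper stands upright in the cap's socket, released, and the job was handed in at about 19 s. The beaker is unchanged; the jar and boats were hidden by the arm at the last look, though I never moved near them. The fingertips really lie about 36 mm behind the reported TCP, so I placed the grips by camera.

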